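# Hold a square in the corner of a sample-rack frame

### The arm

A 6-joint arm with a two-finger parallel gripper is mounted at the origin on the work surface. World frame = base frame: x ahead of the robot, y to its left, z up, the work surface at z = 0. Lengths are in m, angles in rad, forces in N, time in s.
With the tool pointing down it reaches from about 0.4 to 0.925 m from the base axis. Payload 3.4 kg.
Tool frame: the origin (TCP) lies midway between the tips of the shut fingers; the grasp point (between the pads) lies manip.grasp_offset behind it (manip.grasp_offset is the distance from the TCP to the grasp point, in m); z points along the fingers, x is the direction in which the jaws open and shut, and the axes are right-handed (so a half turn about z gives the same grasp; the last joint's range is limited). The gripper opens to 85 mm and grips with 20 to 120 N. Pads are 22 mm wide; open, the fingers measure 114 mm over their backs; the gripper's body (76 mm by 85 mm) begins 54 mm behind the grasp point. The pads swing forward as they close: fully open they stand 13 mm farther back than shut.
Start: joints at [-1.234, 0.307, 1.506, -0, 1.328, -0.073], TCP at [0.23, -0.527, 0.231] pointing down, gripper open.
Joint ranges: [-3.12, 3.12], [-1.05, 2.28], [0.14, 2.33], [-1.42, 4.57], [0.1, 2.73], [-2.68, 2.68]. Speed limits (rad/s): [2.57, 2.57, 3.14, 3.14, 3.14, 3.14].

### API

Orientations are given as a unit quaternion [x, y, z, w].
In Python, from bench import manip gives the robot as it stands. Calls block until the motion is done:
- manip.goto(position, orientation): joint-space move of the TCP to a pose.
- manip.move_linear(position, rot=None, rate=0.15): straight line of the TCP; rot=None keeps the orientation; rate is the mean speed in m/s.
- manip.goto_joints(angles): joint-space move.
- manip.open() and manip.grasp(): open the fingers fully, or close them until they stop; the grip force is fixed at half the most.
- manip.dwell(seconds).
- manip.solve_ik(position, orientation): joint angles nearest the present ones, or None.
- manip.grab_frame(name): name is "scene" or "side" or "wrist"; returns (picture, depth): 384x512x3 uint8, red, green, blue; 384x512 float32, m along the optical axis (not along the pixel's ray), 0 where there is no reading.
- manip.camera_info(name): a dict with "fx", "fy", "cx", "cy" (pixels), "rvec" (rotation vector, rad) and "tvec" (3), from world to camera coordinates, as OpenCV has them. Camera axes: x right, y down, z forward; pixel columns grow to the right and rows downward; lengths in m; the calibration is good to about 2 mm. The wrist camera is an equidistant fisheye: a pixel r from the principal point sees the ray r / f radians off the axis. A picture is of the moment at which its call begins: read the wrist's pose just before it. camera_info takes no time and is no camera call; for the wrist camera it gives the pose at the moment of the call.
A pose or a line that the arm cannot do raises manip.PlanningError and nothing moves.
- manip.close_job(): hands the job in, once; it reports no verdict.
Trained networks look in the newest picture that a camera, given by its name, has taken for a name from the list of things; names that differ only in an ending like _2 or _b are one class to them, and where a whole thing is asked for, a point or a joint stands for the part that bears it (a point fixed in the world has none). Each returns a list of dicts, best first, with "confidence" (0 to 1); they miss things now and then, are a little off and sometimes report something else, mostly with a low value. They report only what shows in the picture. A call takes as long as a camera call. They do not tell look-alikes from the thing itself.
- manip.regions_of(query, camera): "region" (384x512 bool, what is visible of it).
- manip.landmark_of(query, camera): "xyz" ([x, y, z] in m, in world coordinates, good to about 4 mm: a listed point, or the origin of a listed thing).
Readings, each from a call of its own:
- manip.get_t(): time.
- manip.get_qpos(): joint angles.
- manip.get_qvel(): joint speeds.
- manip.get_tau(): joint torques, N m.
- manip.get_eef_pos(): TCP position.
- manip.get_orientation(): TCP orientation.
- manip.get_ft_force(): force on the tool from outside, world axes, zero at the start.
- manip.get_wrist_torque(): the same for the moment, N m.
- manip.get_grip_width(): finger opening in m.
Only numpy, scipy, OpenCV 4.12 (cv2) and the standard library are available. Lean on these libraries where they do the work, as an engineer would, in place of code of your own. Each camera call takes 0.05 s, during which the arm holds its last target.

### The job

Turn the turntable anticlockwise (seen from above) until its yellow lug is home against the red index stop. Then bring the square and press it, flat on the turntable, into the inside corner of the two rails until its outer edges lie flush against both the white and the blue rail, and finish while still gripping it and pressing it steadily against both rails (a push of about 10 N on each is right), with the turntable still at its stop. Leave the glassware, the bottle, the jar and the spare rail where they stand.

Things in the scene. Friction and masses are not known exactly. Their poses are not given: they have to be found in the camera images.
- turntable (a joint): angle of the grey turntable disc (320 mm across, top face 26 mm above the bench) about its vertical axis, rad; 0 = yellow lug home against the fixed red stop post (34 mm tall), where it can turn no further; negative before that; growing = anticlockwise from above. Starts between -0.95 and -0.5. A stiff bearing (0.35 N m, 3 N at the handle) keeps it where it is left; no spring
- pivot (a point): centre of the turntable on its axis, at the disc's top face (26 mm above the bench); z up; its axes turn with the disc
- handle (a point): the upright black handle peg near the disc's rim, fixed to the disc: 18 mm across, rising 62 mm from the disc's top face on a steel collar 30 mm across and 4 mm tall; this point is on its axis, 33 mm above the disc's face, 125 mm from the pivot
- corner (a point): inside corner of the two rails at the disc's top face; turns with the disc. x runs along the white rail's inner face towards the blue rail, y along the blue rail's inner face towards the white rail, z up; the free space inside the corner is at negative x and y. Pressing the square towards +x and +y pushes the disc towards its stop
- white_face (a point): point on the inner face of the white plastic rail (fixed on the disc, 190 mm long, 20 mm wide, 24 mm tall), half-way up, 55 mm from the inside corner; the face is the plane y = 0 of the corner and runs 170 mm from it towards -x
- blue_face (a point): point on the inner face of the blue plastic rail (fixed on the disc, 125 mm long, 20 mm wide, 24 mm tall), half-way up, 60 mm from the inside corner; the face is the plane x = 0 of the corner and runs 125 mm from it towards -y
- square_grip (a point): centre of the upright orange grip block (24 x 24 mm, 60 mm tall, sides parallel to x and y) of the loose aluminium square (about 0.35 kg), which starts flat on the bench; 48 mm above the square's underside, 30 mm below the block's top. Seated in the corner, its axes are parallel to the corner's and this point is at x -45, y -45, z +48 mm in the corner's frame
- square: the square; origin at its underside, 48 mm below the grip's centre, same axes. Two legs 18 mm thick, 20 mm wide, with a solid plate between them (reaching to -44 mm in x and y): the outer edge of one is at y = +45 mm (running along x from -65 to +37 mm), that of the other at x = +45 mm (running along y from -65 to +37 mm); the outer corner between them is cut away as relief. Friction 0.5 to 0.7 against rails and disc
- flask_a: conical flask with foil cap, 84 mm across, 138 mm tall, origin under its centre; leave alone
- flask_b: larger conical flask with foil cap, 97 mm across, 159 mm tall, origin under its centre; leave alone
- beaker: glass beaker, 80 mm across, 100 mm tall, origin under its centre; leave alone
- dish: shallow glass dish, 96 mm across, 25 mm tall, origin under its centre; leave alone
- spare_rail: spare blue rail lying on the bench, 125 x 20 x 20 mm along its x, origin under its centre; leave alone
- glue_bottle: white bottle with red cap, 40 mm across, 90 mm tall, origin under its centre; leave alone
- screw_jar: amber jar with black lid, 50 mm across, 55 mm tall, origin under its centre; leave alone
Mind the look-alikes: they are no part of the job. What is shaped like the square but black or green is not meant.

How it is judged:
By the outcome, as a careful person would: the job done as asked, in the order asked, and still so for the second after the job is handed in, while the arm keeps its last pose, push and grip.
It also fails if it takes over 69 s, if anything falls off the work surface, if the arm or the gripper's body presses on something with over 40 N, if the wrist force passes 120 N, or if a joint passes its speed limit or range.

## Working session

There is one attempt and no reset: what is moved stays moved. The work goes in short steps, each a Python script; the robot and the scene stay as the last script left them, time stands still between calls to the robot, and variables do not carry over. Pictures are saved under pics/ and viewed, and the job is handed in when it is done.

```bash
mkdir -p pics; ls
cat > h.py <<'E'
import numpy as np, cv2
from bench import manip
from scipy.spatial.transform import Rotation as R
def cam(n):
    c=manip.camera_info(n); return c, R.from_rotvec(np.array(c['rvec']).ravel()).as_matrix(), np.array(c['tvec']).ravel()
def px2w(n,u,v,depth=None,z=None):
    c,M,t=cam(n)
    ray=np.array([(u-c['cx'])/c['fx'],(v-c['cy'])/c['fy'],1.])
    o=-M.T@t; d=M.T@ray
    s=depth if depth is not None else (z-o[2])/d[2]
    return o+s*d
def w2px(n,p):
    c,M,t=cam(n); q=M@np.array(p)+t
    return np.array([c['fx']*q[0]/q[2]+c['cx'],c['fy']*q[1]/q[2]+c['cy']])
def save(n,name,crop=None,scale=1):
    im,d=manip.grab_frame(n); np.savez('pics/'+name+'.npz',im=im,d=d)
    o=im[...,::-1]
    if crop: x0,y0,x1,y1=crop; o=o[y0:y1,x0:x1]
    o=cv2.resize(np.ascontiguousarray(o),None,fx=scale,fy=scale,interpolation=cv2.INTER_CUBIC)
    cv2.imwrite('pics/'+name+'.png',o); return im,d
def down(yaw): # tool x axis at yaw in world, z down
    return (R.from_euler('z',yaw)*R.from_euler('x',np.pi)).as_quat()
E
python3 - <<'E'
from h import *
for n in('scene','side','wrist'): save(n,n+'0',scale=1.5)
for q in('pivot','handle','corner','white_face','blue_face','square_grip','square','flask_a','beaker','dish','spare_rail','glue_bottle','screw_jar','turntable'):
  for n in('scene','side'):
    try:
      for r in manip.landmark_of(q,n)[:4]: print(q,n,round(r['confidence'],2),np.round(r['xyz'],3))
    except Exception as e: print(q,n,e)
print(manip.get_t(),manip.grasp_offset,manip.get_orientation())
for n in('scene','side'): c,M,t=cam(n);print(n,-M.T@t,c['fx'])
E
```

```text
pics
pivot scene 0.65 [0.584 0.139 0.024]
pivot scene 0.3 [ 0.438  0.463 -0.002]
pivot side 0.73 [0.586 0.145 0.022]
handle scene 0.62 [0.57  0.265 0.062]
handle side 0.61 [0.572 0.266 0.059]
corner scene 0.64 [0.66  0.078 0.028]
corner side 0.81 [0.658 0.079 0.023]
white_face scene 0.78 [0.63  0.118 0.038]
white_face scene 0.66 [0.321 0.426 0.   ]
white_face side 0.58 [0.622 0.118 0.04 ]
blue_face scene 0.95 [0.612 0.046 0.039]
blue_face scene 0.26 [ 0.466 -0.261  0.004]
blue_face side 0.92 [0.609 0.041 0.035]
blue_face side 0.47 [ 0.738 -0.172  0.005]
square_grip scene 0.91 [ 0.461 -0.453  0.05 ]
square_grip scene 0.83 [ 0.465 -0.257  0.045]
square_grip scene 0.78 [ 0.241 -0.247  0.047]
square_grip scene 0.72 [ 0.278 -0.474  0.049]
square_grip side 0.79 [ 0.472 -0.256  0.049]
square_grip side 0.66 [ 0.24  -0.246  0.048]
square_grip side 0.65 [ 0.463 -0.449  0.048]
square_grip side 0.56 [ 0.279 -0.47   0.049]
square scene 0.93 [ 0.242 -0.248 -0.005]
square scene 0.92 [ 0.276 -0.469 -0.   ]
square scene 0.82 [ 0.466 -0.259  0.002]
square scene 0.66 [ 0.468 -0.448 -0.002]
square side 
[... 686 characters left out ...]
e 0.55 [ 0.318  0.425 -0.002]
glue_bottle side 0.8 [ 0.319  0.426 -0.001]
screw_jar scene 0.69 [ 0.503  0.451 -0.002]
screw_jar scene 0.56 [ 0.436  0.464 -0.001]
screw_jar side 0.81 [ 0.438  0.462 -0.002]
turntable scene it knows: beaker, blue_face, corner, dish, flask, glue_bottle, handle, pivot, screw_jar, spare_rail, square, square_grip, white_face
turntable side it knows: beaker, blue_face, corner, dish, flask, glue_bottle, handle, pivot, screw_jar, spare_rail, square, square_grip, white_face
1.45 0.0187 [ 8.36463690e-01 -5.48022349e-01 -1.37404358e-05 -8.84543273e-07]
scene [ 0.97281191 -0.3366202   0.98994743] 351.78743197652784
side [0.02353418 0.91681286 0.95501971] 453.6203352240956
```

View pics/scene0.png

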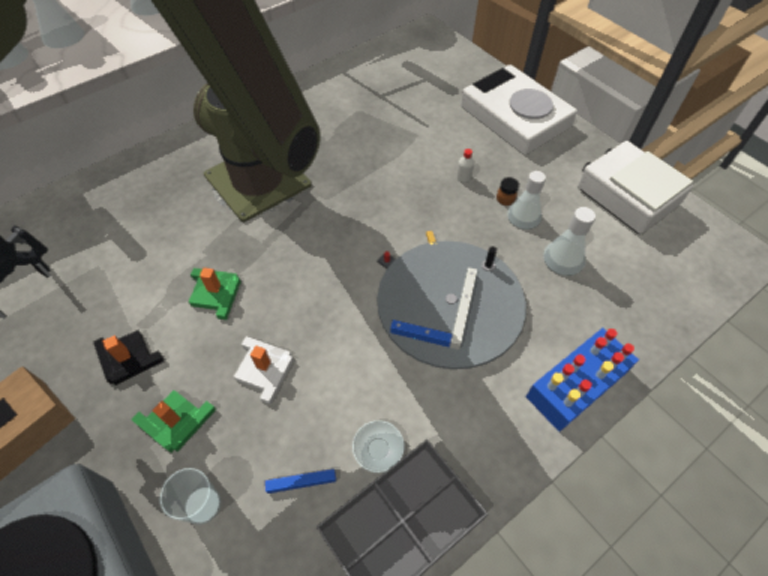

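View pics/side0.png

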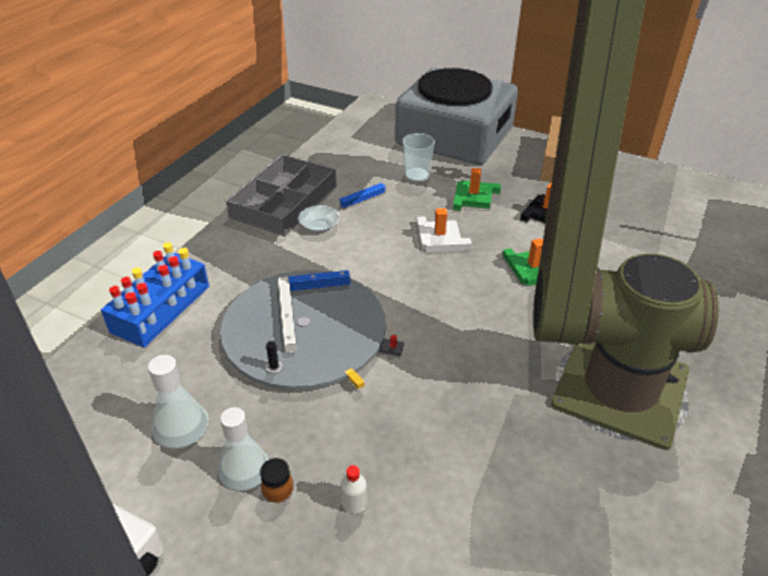

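View pics/wrist0.png

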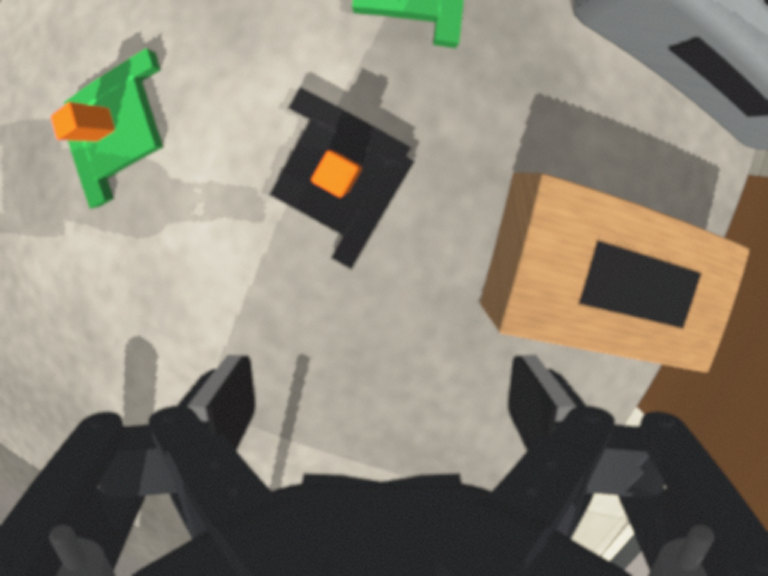

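The candidates for the square, in scene.png pixels, are green (215,290), black (128,355), white/aluminium (263,365) and green (173,418). Only the bare-metal one at (263,365), world about (0.466, -0.257), fits. The lug is at (431,238) and the red stop at (387,258). I'll confirm the square in a crop.

Run:
```python
from h import *
a=np.load('pics/scene0.npz')['im'];b=np.load('pics/side0.npz')['im']
c1=cv2.resize(a[210:280,145:215],(400,400),interpolation=3); c2=cv2.resize(a[140:250,240:360],(400,366),interpolation=3)
c3=cv2.resize(b[180:265,140:275],(640,403)[:2],interpolation=3)
o=np.zeros((403+0,800,3),np.uint8);o[:400,:400]=c1;o[:366,400:]=c2
cv2.imwrite('pics/crop1.png',o[...,::-1]);cv2.imwrite('pics/crop2.png',c3[...,::-1])
for n,im,f in(('scene',a,np.load('pics/scene0.npz')['d']),('side',b,np.load('pics/side0.npz')['d'])):
  hsv=cv2.cvtColor(im,cv2.COLOR_RGB2HSV)
  for nm,m,reg in(('yellow',(hsv[...,0]>15)&(hsv[...,0]<32)&(hsv[...,1]>150)&(hsv[...,2]>120),None),('red',((hsv[...,0]<6)|(hsv[...,0]>174))&(hsv[...,1]>150)&(hsv[...,2]>60),None)):
    k,l,s,c=cv2.connectedComponentsWithStats(m.astype(np.uint8))
    for i in range(1,k):
      if s[i,4]<6: continue
      d=np.median(f[l==i]); p=px2w(n,*c[i],depth=d)
      if np.hypot(p[0]-.585,p[1]-.142)<.23: print(n,nm,c[i],s[i,4],np.round(p,3),'ang',np.degrees(np.arctan2(p[1]-.142,p[0]-.585)))
```

```text
scene yellow [286.5 157.5] 18 [0.428 0.216 0.026] ang 154.70135365726307
scene red [257.57894737 170.78947368] 19 [0.413 0.1   0.028] ang -166.4503316714112
side yellow [236.54666667 252.04      ] 75 [0.426 0.22  0.027] ang 153.70779446904228
side red [261.63636364 227.27272727] 33 [0.407 0.108 0.028] ang -169.1307234560978
```

View pics/crop1.png

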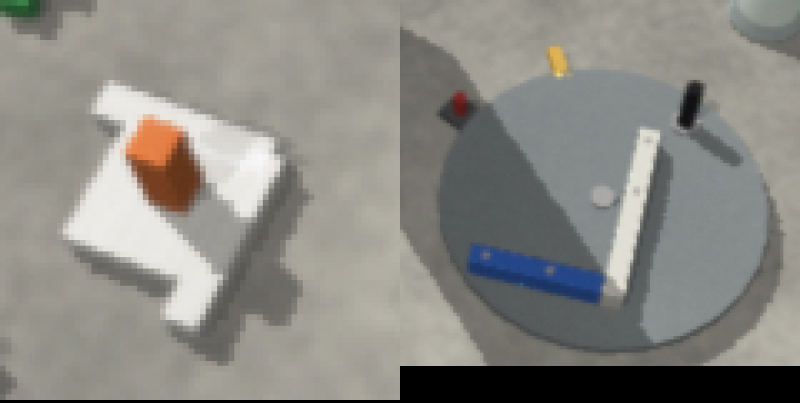

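View pics/crop2.png

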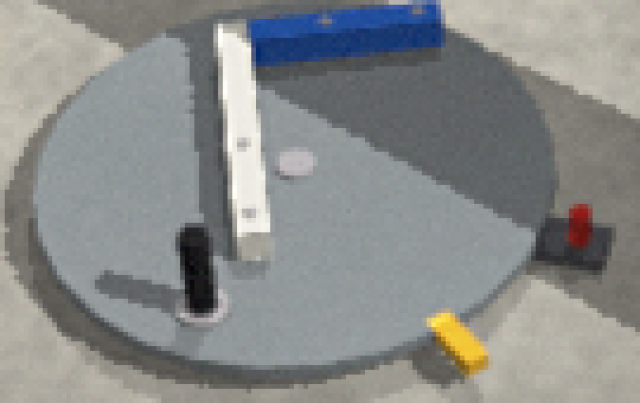

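The crop confirms the bare aluminium square, with its outer corner at about (195,236) in raw scene pixels. The lug is at about 154° and the stop at about 191°. Next I'll go above the handle.

Run:
```python
from h import *
c,M,t=cam('wrist');Rt=R.from_quat(manip.get_orientation()).as_matrix()
print('cam in tool',Rt.T@(-M.T@t-manip.get_eef_pos()),c['fx'],c['cx'],c['cy'])
th=np.radians(6.4)
for y in(th,th+np.pi):
  print(manip.solve_ik([0.571,0.2655,0.19],down(y)))
q=down(th if abs(manip.solve_ik([0.571,0.2655,0.19],down(th))[5])<1.6 else th+np.pi)
manip.goto([0.571,0.2655,0.19],q)
save('wrist','w1',scale=1.5)
for r in manip.landmark_of('handle','wrist')[:3]: print(r['confidence'],r['xyz'])
print(manip.get_t(),manip.get_eef_pos(),manip.get_grip_width(),manip.get_ft_force())
```

```text
cam in tool [-0.00018722 -0.06695641 -0.14164155] 297.3186396354542 253.99758653324648 192.8452164909826
[ 3.68170545e-01  4.13607690e-01  1.44506250e+00 -4.44089210e-16
  1.28292246e+00  2.56469473e-01]
None
0.58 [0.5744, 0.2654, 0.0572]
4.5833 [0.57136718 0.2647157  0.19005822] 0.08549134950437819 [0.52923407 0.08300504 0.03583963]
```

View pics/w1.png

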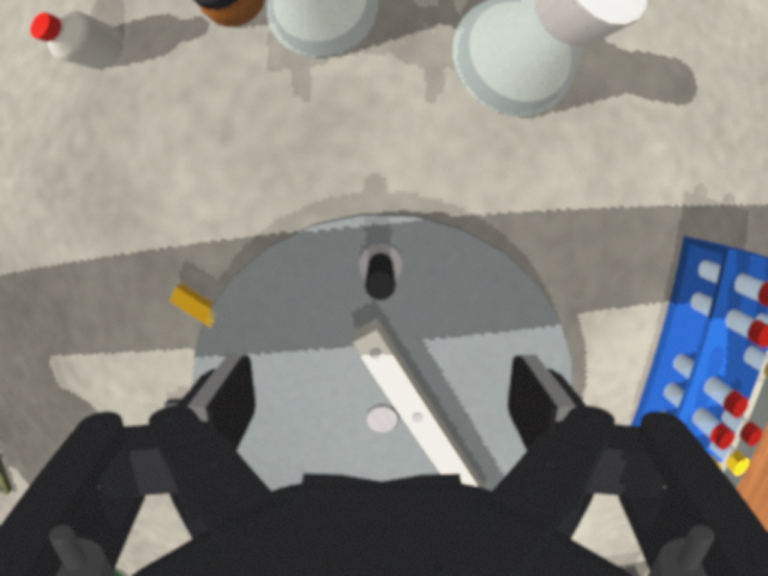

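The peg is centred between the fingers at (381,275), so I'll descend, grip it and turn.

Run:
```python
from h import *
piv=np.array([0.585,0.142]); h=np.array([0.572,0.2655])
manip.move_linear([h[0],h[1],0.056],rate=0.12)
manip.grasp()
print(manip.get_t(),manip.get_grip_width(),manip.get_ft_force())
p0=np.array(manip.get_eef_pos()); v=p0[:2]-piv; r=np.hypot(*v); a0=np.arctan2(v[1],v[0]); print('r',r,np.degrees(a0))
y0=np.radians(6.4)
def step(d,rate):
    a=a0+np.radians(d)
    manip.move_linear([piv[0]+r*np.cos(a),piv[1]+r*np.sin(a),p0[2]],rot=down(y0+np.radians(d)),rate=rate)
    f=np.array(manip.get_ft_force()); tg=np.array([-np.sin(a),np.cos(a)]); rd=np.array([np.cos(a),np.sin(a)])
    print(d,'tan',round(f[:2]@tg,1),'rad',round(f[:2]@rd,1),'z',round(f[2],1),'t',round(manip.get_t(),2),flush=True)
    return f[:2]@tg
for d in (6,12,18,24): 
    if step(d,0.06)<-30: break
else: pass
print(manip.get_grip_width())
```

```text
6.4833 0.01640327815939827 [-1.78771854e+00 -6.50861215e-04  3.71868901e+00]
r 0.12421716456368156 96.10938923219753
6 tan 3.0 rad -0.8 z 3.1 t 6.85
12 tan 2.9 rad -0.7 z 3.3 t 7.22
18 tan 2.5 rad -0.9 z 3.1 t 7.58
24 tan 3.1 rad -2.2 z 1.6 t 7.95
0.016349701623420032
```

Run:
```python
from h import *
piv=np.array([0.585,0.142]); y0=np.radians(6.4)
r=0.1242;a0=np.radians(96.109);z=0.056
for d in np.arange(26,46,1.5):
    a=a0+np.radians(d)
    manip.move_linear([piv[0]+r*np.cos(a),piv[1]+r*np.sin(a),z],rot=down(y0+np.radians(d)),rate=0.03)
    f=np.array(manip.get_ft_force()); tg=np.array([-np.sin(a),np.cos(a)]); rd=np.array([np.cos(a),np.sin(a)])
    tq=manip.get_wrist_torque()
    print(d,'tan',round(f[:2]@tg,1),'rad',round(f[:2]@rd,1),'z',round(f[2],1),'tq',np.round(tq,2),'t',round(manip.get_t(),2),flush=True)
    if abs(f[:2]@tg)>9 or abs(f[:2]@rd)>25: break
save('side','s2',scale=1.5);save('scene','c2',scale=1.5)
p=np.array(manip.get_eef_pos());print(p,np.degrees(np.arctan2(p[1]-piv[1],p[0]-piv[0])))
```

```text
26.0 tan 0.9 rad -1.0 z 3.2 tq [-0.17 -0.08 -0.13] t 8.24
27.5 tan -0.6 rad -1.5 z 3.7 tq [-0.22 -0.17 -0.05] t 8.5
29.0 tan -1.0 rad -2.4 z 5.6 tq [-0.24 -0.23 -0.03] t 8.76
30.5 tan -0.4 rad -3.1 z 5.5 tq [-0.25 -0.26  0.02] t 9.02
32.0 tan -0.3 rad -2.9 z 4.9 tq [-0.18 -0.25  0.  ] t 9.28
33.5 tan -1.3 rad -2.5 z 4.7 tq [-0.26 -0.31  0.07] t 9.53
35.0 tan -6.3 rad -1.1 z 1.0 tq [ 0.33 -0.7  -0.3 ] t 9.79
36.5 tan -12.7 rad -1.4 z -6.2 tq [ 0.87 -1.33  0.19] t 10.05
[0.50589453 0.23664713 0.05633613] 129.88866249837292
```

View pics/s2.png

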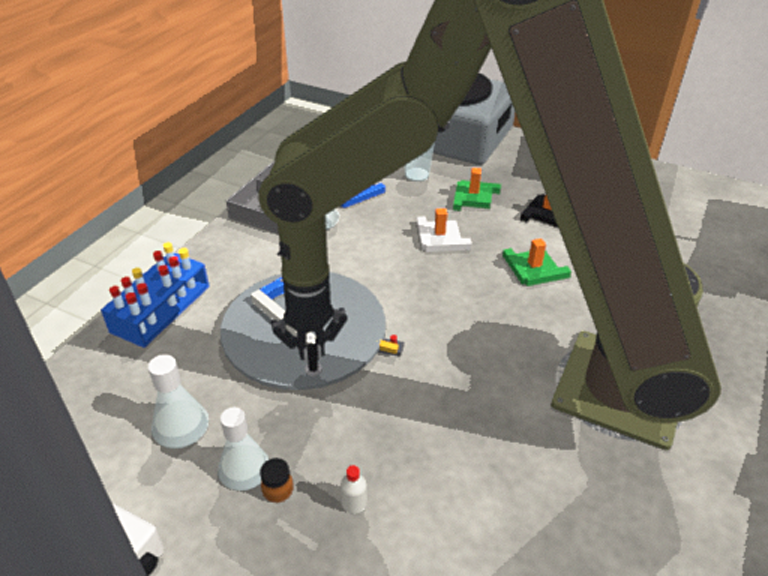

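The lug touches the stop at (390,346) in the side view, and the tangential force has risen to 12.7 N. I'll release the peg, lift, and view the corner from above.

Run:
```python
from h import *
manip.open()
p=np.array(manip.get_eef_pos()); manip.move_linear([p[0],p[1],0.17],rate=0.2)
manip.goto([0.62,0.0,0.20],down(0.0))
print('wrist cam',{k:np.array(v).tolist() for k,v in manip.camera_info('wrist').items()})
import json; json.dump({k:np.array(v).tolist() for k,v in manip.camera_info('wrist').items()},open('pics/w3.json','w'))
save('wrist','w3',scale=1.5)
for q in('corner','white_face','blue_face','pivot','handle'):
  for r in manip.landmark_of(q,'wrist')[:2]: print(q,r['confidence'],r['xyz'])
save('side','s3',scale=1.5);save('scene','c3',scale=1.5)
for n in('scene','side'):
 for q in('corner','white_face','blue_face','pivot','handle'):
  for r in manip.landmark_of(q,n)[:1]: print(n,q,r['confidence'],r['xyz'])
print(manip.get_t())
```

```text
wrist cam {'fx': 297.3186396354542, 'fy': 297.3186396354542, 'cx': 253.99758653324648, 'cy': 192.8452164909826, 'rvec': [-2.8752784302276813, -0.0021273790463752396, 0.0032936210705126457], 'tvec': [-0.6185909672271663, -0.025240261859316278, 0.347844743190233]}
corner 0.94 [0.6816, 0.1264, 0.0296]
white_face 0.8 [0.632, 0.1498, 0.0361]
blue_face 0.6 [0.6638, 0.0681, 0.0411]
pivot 0.96 [0.5894, 0.1386, 0.022]
scene corner 0.6 [0.6828, 0.1307, 0.0287]
scene white_face 0.91 [0.6329, 0.1452, 0.0347]
scene blue_face 0.81 [0.6625, 0.0751, 0.0376]
scene pivot 0.76 [0.5847, 0.1378, 0.0211]
scene handle 0.77 [0.5065, 0.2369, 0.0609]
side corner 0.86 [0.683, 0.1291, 0.0229]
side white_face 0.75 [0.6272, 0.1455, 0.0385]
side blue_face 0.97 [0.6593, 0.0704, 0.0347]
side pivot 0.73 [0.5873, 0.146, 0.0238]
side handle 0.75 [0.5031, 0.2373, 0.0595]
13.4667
```

View pics/w3.png

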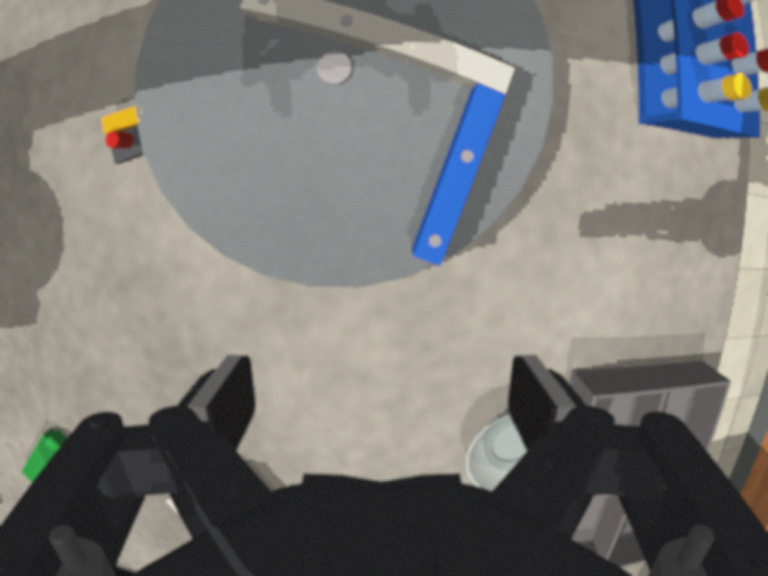

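View pics/s3.png

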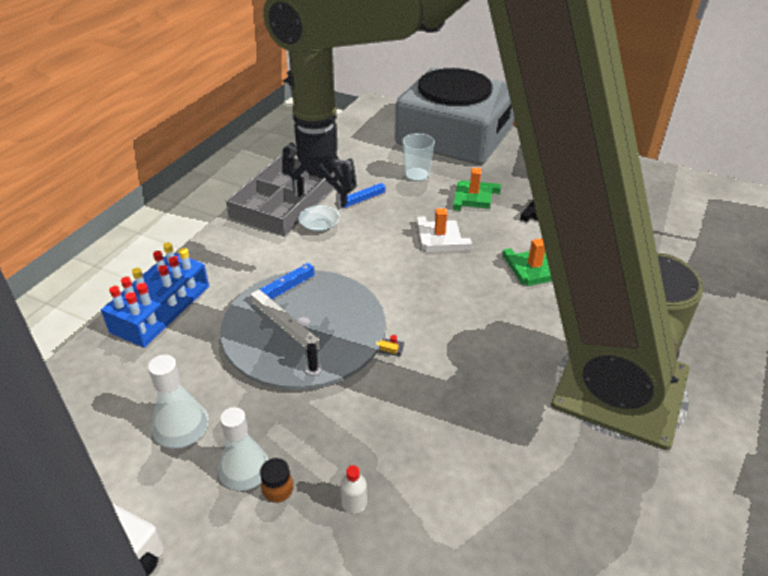

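In the wrist view the lug at (120,120) sits against the red stop at (115,140), and the corner is near (480,85). I'll measure the rails by back-projecting the top face of the blue one.

```bash
cat >> h.py <<'E'
def fe2w(c,uv,z):
    M=R.from_rotvec(np.array(c['rvec']).ravel()).as_matrix(); t=np.array(c['tvec']).ravel()
    uv=np.asarray(uv,float); x=(uv[:,0]-c['cx'])/c['fx']; y=(uv[:,1]-c['cy'])/c['fy']; r=np.hypot(x,y)+1e-9
    ray=np.c_[np.sin(r)*x/r,np.sin(r)*y/r,np.cos(r)]@M; o=-M.T@t
    return (o+ray*((z-o[2])/ray[:,2])[:,None])[:,:2]
E
python3 - <<'E'
from h import *
import json
c=json.load(open('pics/w3.json')); im=np.load('pics/w3.npz')['im']
hsv=cv2.cvtColor(im,cv2.COLOR_RGB2HSV)
m=(hsv[...,0]>100)&(hsv[...,0]<125)&(hsv[...,1]>130); m[:, 370:]=0; m[200:]=0
v=hsv[...,2][m]; print(np.percentile(v,[5,25,50,75,95]),m.sum())
for thr in (0,150,180):
  mm=m&(hsv[...,2]>thr); ys,xs=np.nonzero(mm)
  P=fe2w(c,np.c_[xs,ys],0.050)
  (cx,cy),(w,h),a=cv2.minAreaRect((P*1000).astype(np.float32)); print(thr,len(xs),'rect',cx,cy,w,h,a)
mt=m
cv2.imwrite('pics/w3b.png',cv2.resize(im[20:190,150:360,::-1],None,fx=3.6,fy=3.5,interpolation=cv2.INTER_CUBIC)[:600])
E
```

```text
[159. 209. 215. 216. 217.] 2532
0 2532 rect 668.5564575195312 67.06888580322266 122.82642364501953 21.94414520263672 70.32967376708984
150 2473 rect 668.79541015625 66.98242950439453 122.81854248046875 21.520057678222656 70.2696304321289
180 2235 rect 669.2254638671875 66.82838439941406 122.81954193115234 19.419092178344727 70.27713012695312
```

View pics/w3b.png

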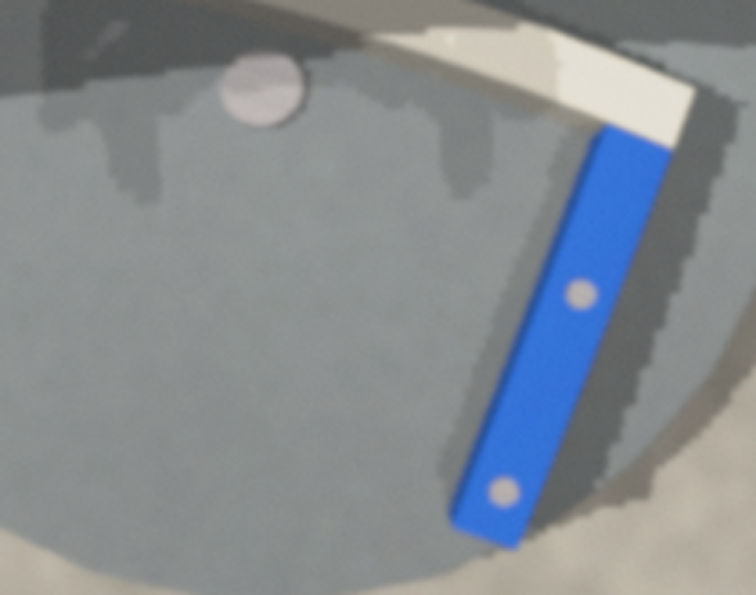

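Run:
```python
from h import *
for u,v in((195,236),(163.4,226),(179,267)): print(px2w('scene',u,v,z=0.018))
manip.goto([0.466,-0.256,0.20],down(-1.0))
import json; json.dump({k:np.array(v).tolist() for k,v in manip.camera_info('wrist').items()},open('pics/w4.json','w'))
save('wrist','w4',scale=1.5)
for q in('square_grip','square'):
  for r in manip.landmark_of(q,'wrist')[:2]: print(q,r['confidence'],r['xyz'])
print(manip.get_t(),manip.get_eef_pos(),manip.get_qpos())
```

```text
[ 0.48574109 -0.19735621  0.018     ]
[ 0.39678837 -0.25675517  0.018     ]
[ 0.54171855 -0.28737073  0.018     ]
square_grip 0.81 [0.4649, -0.449, 0.0471]
square_grip 0.57 [0.4713, -0.2566, 0.0507]
square 0.93 [0.4712, -0.256, -0.0021]
square 0.75 [0.2412, -0.2436, -0.0017]
14.7667 [ 0.46698218 -0.25509123  0.19999511] [-5.79611060e-01  2.74123448e-01  1.64085165e+00  3.91589406e-04
  1.22636112e+00  4.17988766e-01]
```

View pics/w4.png

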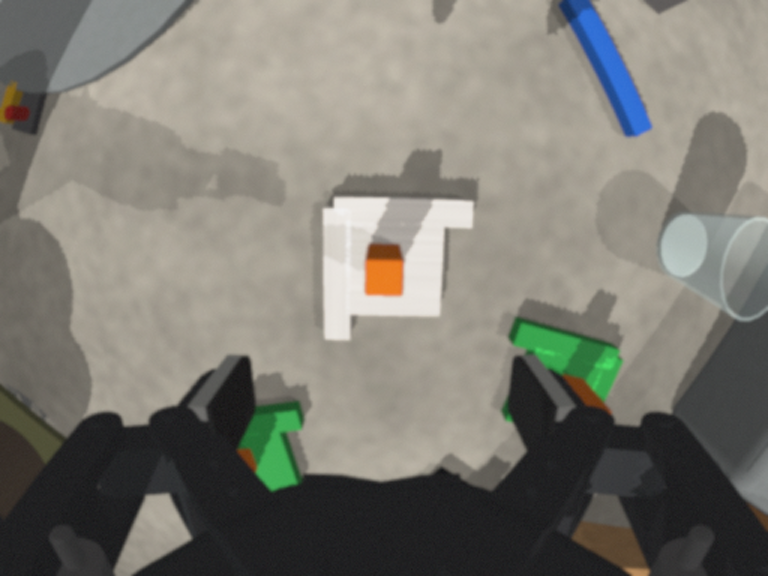

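This is the bare aluminium square, with orange grip at (384,272) and outer corner at the upper left, around (335,200). I'll measure its exact pose.

Run:
```python
from h import *
import json
c=json.load(open('pics/w4.json')); im=np.load('pics/w4.npz')['im']
hsv=cv2.cvtColor(im,cv2.COLOR_RGB2HSV)
reg=np.zeros(im.shape[:2],bool);reg[155:205,230:290]=1
m=reg&(hsv[...,0]<20)&(hsv[...,1]>150)&(hsv[...,2]>190)
ys,xs=np.nonzero(m);P=fe2w(c,np.c_[xs,ys],0.078)*1000
print(len(xs),cv2.minAreaRect(P.astype(np.float32)))
reg[:]=0;reg[125:235,205:325]=1
m=reg&(hsv[...,1]<25)&(hsv[...,2]>200)
k,l,s,_=cv2.connectedComponentsWithStats(m.astype(np.uint8)); m=l==1+np.argmax(s[1:,4])
ys,xs=np.nonzero(m);P=fe2w(c,np.c_[xs,ys],0.018)*1000
rc=cv2.minAreaRect(P.astype(np.float32));print(len(xs),rc)
cv2.imwrite('pics/w4m.png',cv2.resize((m*255).astype(np.uint8)[120:240,200:330],None,fx=4,fy=4))
```

```text
537 ((469.7068786621094, -255.3053741455078), (21.592330932617188, 21.191452026367188), 32.30192565917969)
4867 ((465.9889831542969, -269.2734680175781), (109.58161926269531, 109.42137908935547), 31.666358947753906)
```

View pics/w4m.png

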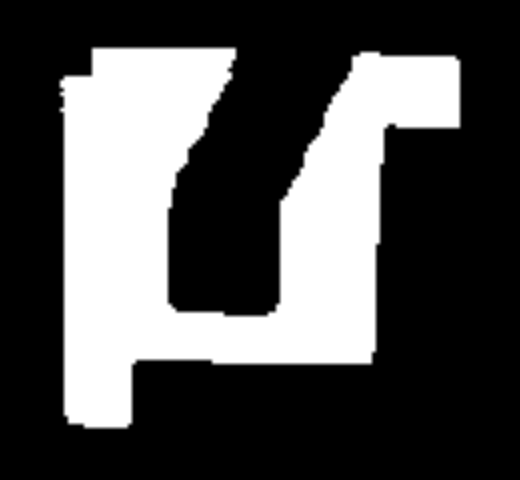

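Run:
```python
from h import *
q=down(np.radians(31.8-90))
tx=np.radians(-19.7);x=np.array([np.cos(tx),np.sin(tx)]);y=np.array([-x[1],x[0]])
cor=np.array([.6809,.129]); tgt=cor-0.045*(x+y)
pre=tgt-0.015*(x+y); q2=down(tx-np.pi/2)
print(tgt,pre,manip.solve_ik([*pre,0.12],q2))
manip.goto([.4694,-.2554,0.13],q)
manip.move_linear([.4694,-.2554,0.032],rate=0.12)
manip.grasp()
print(manip.get_t(),manip.get_grip_width(),manip.get_eef_pos(),manip.get_ft_force())
manip.move_linear([.4694,-.2554,0.15],rate=0.15)
print('lift',manip.get_grip_width(),manip.get_ft_force(),manip.get_wrist_torque())
manip.goto([*pre,0.15],q2)
save('wrist','w5',scale=1.5);save('side','s5',scale=1.5)
print(manip.get_t(),manip.get_eef_pos(),manip.get_grip_width(),manip.get_ft_force(),manip.get_qpos())
```

```text
[0.62336454 0.10180311] [0.60418605 0.09273748] [0.08321047 0.45493283 1.5726266  0.         1.11403322 1.99783666]
16.7083 0.02341157487363243 [ 0.46966967 -0.25565843  0.03234595] [ 0.59010048 -0.70169775  3.97255448]
lift 0.023595636246709843 [ 0.35283413  0.03022631 -4.2876777 ] [ 0.01378856  0.02712445 -0.04627214]
19.1333 [0.60400834 0.09146894 0.14972251] 0.023195080335851465 [ 0.11956895 -0.32460122 -3.34654026] [ 8.14121090e-02  4.25001351e-01  1.53834900e+00 -4.46874492e-04
  1.17893436e+00  1.99735430e+00]
```

View pics/w5.png

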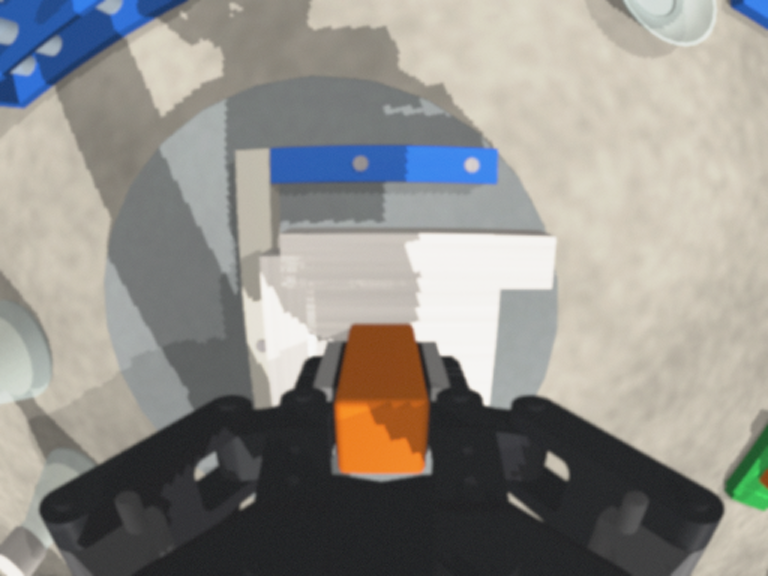

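View pics/s5.png

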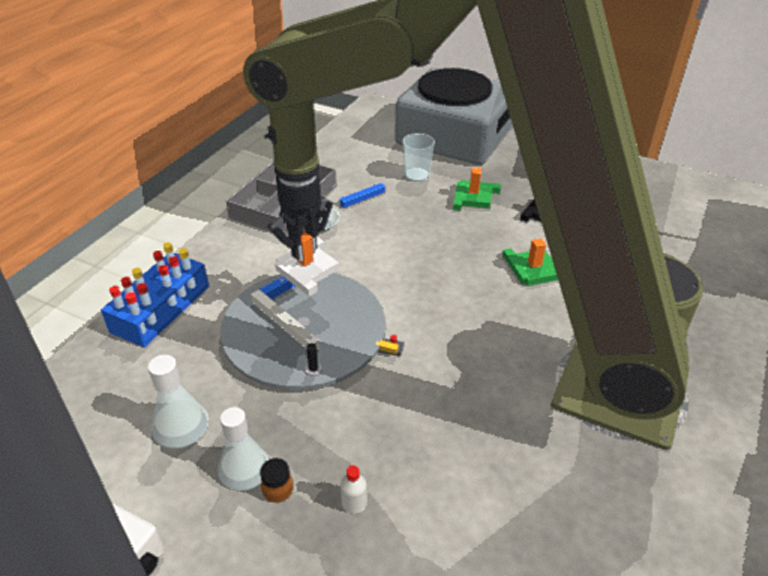

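The square is held with its edges parallel to the rails, and the lug is still home. I'll lower it in steps until it touches the disc.

```bash
cat >> h.py <<'E'
TX=np.radians(-19.7);X=np.array([np.cos(TX),np.sin(TX)]);Y=np.array([-X[1],X[0]])
TGT=np.array([.6809,.129])-0.045*(X+Y); Q2=down(TX-np.pi/2)
def cmd(sx,sy,z,rate=0.05,yaw=0.):
    manip.move_linear([*(TGT+sx*X+sy*Y),z],rot=down(TX-np.pi/2+yaw),rate=rate)
def rep(tag=''):
    f=np.array(manip.get_ft_force());p=np.array(manip.get_eef_pos());tq=np.array(manip.get_wrist_torque())
    d=p[:2]-TGT
    print(tag,'fx %.1f fy %.1f fz %.1f | tcp x %.2f y %.2f z %.2f | tq x %.2f y %.2f z %.2f | t %.2f'%(f[:2]@X,f[:2]@Y,f[2],d@X*1e3,d@Y*1e3,p[2]*1e3,tq[:2]@X,tq[:2]@Y,tq[2],manip.get_t()),flush=True)
    return np.array([f[:2]@X,f[:2]@Y,f[2]])
E
python3 - <<'E'
from h import *
cmd(-.015,-.015,0.066,rate=0.12); manip.dwell(0.2); b=rep('free')
for z in np.arange(0.063,0.0545,-0.001):
    cmd(-.015,-.015,z,rate=0.02); manip.dwell(0.1); f=rep(z)
    if f[2]-b[2]>4: break
save('side','s6',crop=(140,130,290,265),scale=4)
E
```

```text
free fx -0.1 fy -0.6 fz -3.1 | tcp x -14.28 y -14.66 z 67.06 | tq x 0.06 y 0.02 z 0.02 | t 20.18
0.063 fx -0.5 fy -0.2 fz -4.1 | tcp x -15.06 y -15.00 z 62.97 | tq x 0.03 y -0.01 z 0.02 | t 20.58
0.062 fx -0.5 fy -0.2 fz -3.7 | tcp x -15.03 y -15.01 z 61.94 | tq x -0.03 y -0.02 z -0.02 | t 20.93
0.061 fx -0.3 fy 0.6 fz -3.7 | tcp x -15.02 y -15.02 z 60.98 | tq x -0.01 y -0.02 z 0.04 | t 21.28
0.06 fx -0.2 fy -0.8 fz -3.3 | tcp x -15.02 y -15.00 z 59.99 | tq x 0.03 y -0.00 z -0.00 | t 21.63
0.059 fx 0.3 fy 0.1 fz -3.2 | tcp x -15.03 y -15.02 z 58.96 | tq x 0.06 y 0.01 z -0.01 | t 21.98
0.057999999999999996 fx -0.4 fy 0.3 fz 0.0 | tcp x -14.76 y -14.91 z 58.36 | tq x 0.01 y 0.13 z 0.06 | t 22.33
0.056999999999999995 fx -2.6 fy -1.4 fz 7.1 | tcp x -14.77 y -14.90 z 58.33 | tq x -0.18 y 0.40 z 0.03 | t 22.68
```

View pics/s6.png

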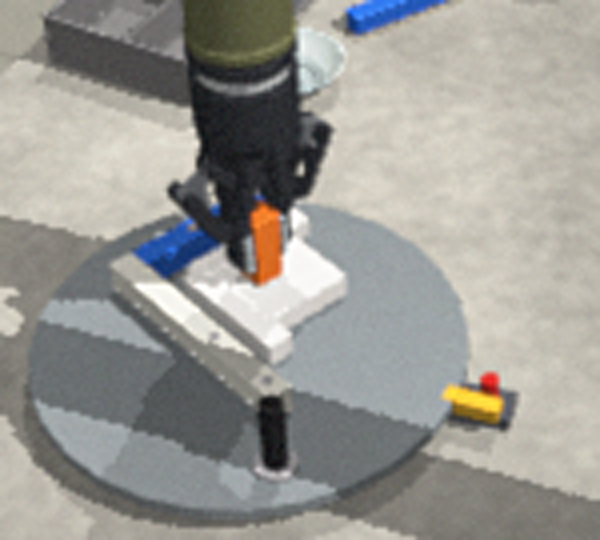

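Contact with the disc came at z=58.3 mm, with arm stiffness around 7 N/mm. I'll slide toward the blue rail (+x), then the white rail (+y).

Run:
```python
from h import *
z=0.0577
cmd(-.012,-.012,z,rate=.03); manip.dwell(.1); rep('slide')
for sx in np.arange(-.008,.008,.001):
    cmd(sx,-.006 if sx>-.008 else -.009,z,rate=.02); manip.dwell(.08); f=rep('x%.1f'%(sx*1e3))
    if f[0]<-8: break
```

```text
slide fx -2.8 fy -2.1 fz 5.4 | tcp x -12.07 y -12.23 z 58.36 | tq x -0.27 y 0.40 z 0.09 | t 23.12
x-8.0 fx -6.9 fy -5.6 fz 10.8 | tcp x -10.35 y -10.74 z 58.47 | tq x -0.72 y 0.90 z 0.08 | t 23.61
x-7.0 fx -4.7 fy -4.9 fz 8.5 | tcp x -8.12 y -7.29 z 58.41 | tq x -0.63 y 0.56 z -0.01 | t 24.00
x-6.0 fx -6.5 fy -4.3 fz 10.0 | tcp x -8.06 y -7.30 z 58.44 | tq x -0.57 y 0.84 z 0.01 | t 24.33
x-5.0 fx -7.8 fy -3.9 fz 11.7 | tcp x -7.99 y -7.30 z 58.47 | tq x -0.47 y 1.14 z 0.04 | t 24.67
x-4.0 fx -8.5 fy -3.8 fz 11.1 | tcp x -7.02 y -6.96 z 58.48 | tq x -0.35 y 1.15 z 0.01 | t 25.00
```

Run:
```python
from h import *
z=0.0583
cmd(-.006,-.006,z,rate=.03); manip.dwell(.1); rep('relax')
for sx in np.arange(-.004,.008,.001):
    cmd(sx,-.006,z,rate=.02); manip.dwell(.08); f=rep('x%.1f'%(sx*1e3))
    if f[0]<-9: break
```

```text
relax fx -5.4 fy -1.6 fz 6.1 | tcp x -7.04 y -6.15 z 58.37 | tq x -0.14 y 0.70 z 0.00 | t 25.35
x-4.0 fx -4.9 fy 0.4 fz 5.4 | tcp x -4.37 y -5.78 z 58.37 | tq x -0.00 y 0.67 z -0.02 | t 25.68
x-3.0 fx -6.9 fy -0.0 fz 7.5 | tcp x -4.32 y -5.77 z 58.39 | tq x 0.03 y 0.98 z -0.03 | t 26.02
x-2.0 fx -5.6 fy 0.4 fz 6.1 | tcp x -2.70 y -5.70 z 58.37 | tq x 0.11 y 0.81 z -0.03 | t 26.35
x-1.0 fx -5.1 fy 0.3 fz 5.7 | tcp x -1.73 y -5.67 z 58.39 | tq x 0.07 y 0.83 z -0.00 | t 26.68
x0.0 fx -5.7 fy -0.3 fz 5.9 | tcp x -0.75 y -5.71 z 58.37 | tq x 0.07 y 0.82 z 0.01 | t 27.02
x1.0 fx -6.3 fy 1.3 fz 5.4 | tcp x 0.27 y -5.67 z 58.35 | tq x 0.06 y 0.85 z 0.03 | t 27.35
x2.0 fx -5.9 fy 0.7 fz 5.7 | tcp x 1.08 y -5.68 z 58.36 | tq x 0.05 y 0.84 z 0.01 | t 27.68
x3.0 fx -8.4 fy -0.2 fz 7.9 | tcp x 1.13 y -5.67 z 58.43 | tq x 0.09 y 1.09 z -0.03 | t 28.02
x4.0 fx -9.9 fy 0.1 fz 10.4 | tcp x 1.17 y -5.70 z 58.46 | tq x 0.19 y 1.41 z 0.04 | t 28.35
```

Run:
```python
from h import *
for z in(.0588,.0593):
    cmd(.004,-.006,z,rate=.02); manip.dwell(.15); rep('z%.1f'%(z*1e3))
cmd(.005,-.006,.0593,rate=.02); manip.dwell(.15); rep('x5')
# now y
for sy in np.arange(-.004,.006,.001):
    cmd(.004,sy,.0590,rate=.02); manip.dwell(.08); f=rep('y%.1f'%(sy*1e3))
    if f[1]<-10: break
save('wrist','w7',scale=1.5)
```

```text
z58.8 fx -9.0 fy 1.0 fz 8.3 | tcp x 1.20 y -5.71 z 58.51 | tq x 0.25 y 1.31 z 0.07 | t 28.75
z59.3 fx -8.1 fy 0.9 fz 3.9 | tcp x 1.26 y -5.71 z 58.59 | tq x 0.27 y 1.22 z 0.11 | t 29.15
x5 fx -9.9 fy 2.6 fz 6.1 | tcp x 1.27 y -5.75 z 58.61 | tq x 0.32 y 1.52 z 0.08 | t 29.55
y-4.0 fx -8.6 fy -3.9 fz 7.4 | tcp x 1.20 y -5.53 z 58.58 | tq x -0.54 y 1.21 z -0.04 | t 29.90
y-3.0 fx -8.7 fy -6.7 fz 8.8 | tcp x 1.16 y -5.47 z 58.60 | tq x -0.87 y 1.18 z -0.03 | t 30.23
y-2.0 fx -8.3 fy -9.4 fz 10.1 | tcp x 1.16 y -5.37 z 58.68 | tq x -1.37 y 1.20 z -0.04 | t 30.57
y-1.0 fx -7.8 fy -11.1 fz 10.8 | tcp x 1.14 y -5.12 z 58.74 | tq x -1.68 y 1.13 z -0.17 | t 30.90
```

View pics/w7.png

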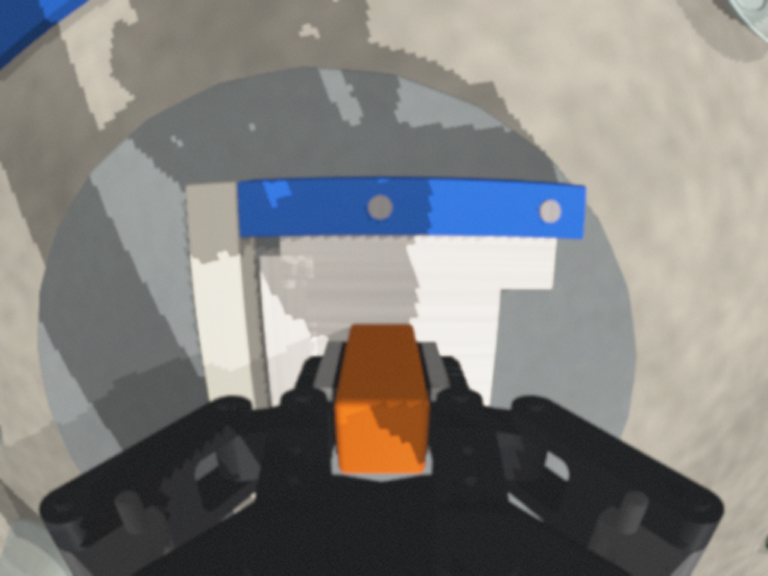

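The square is flush on the blue rail (edge at row 237), with a few mm left to the white rail and friction holding it. I'll ease off in x and close in y.

Run:
```python
from h import *
z=.0588
cmd(.0010,-.003,z,rate=.02); manip.dwell(.1); rep('ease')
for sy in np.arange(-.002,.009,.001):
    cmd(.0010,sy,z,rate=.02); manip.dwell(.06); f=rep('y%.1f'%(sy*1e3))
    if f[1]<-10: break
save('wrist','w8',scale=1.5)
```

```text
ease fx -1.8 fy -3.5 fz 0.7 | tcp x 1.05 y -3.32 z 58.40 | tq x -0.55 y 0.29 z -0.07 | t 31.38
y-2.0 fx -1.1 fy -1.1 fz -3.4 | tcp x 1.08 y -1.36 z 58.36 | tq x -0.21 y 0.18 z 0.03 | t 31.69
y-1.0 fx -0.3 fy 0.1 fz -3.7 | tcp x 1.11 y -0.37 z 58.66 | tq x 0.09 y 0.20 z 0.04 | t 32.00
y0.0 fx -0.3 fy 0.7 fz -2.9 | tcp x 1.08 y 0.23 z 58.86 | tq x 0.12 y 0.17 z 0.04 | t 32.31
y1.0 fx -0.5 fy -3.1 fz -1.3 | tcp x 1.08 y 0.43 z 58.87 | tq x -0.52 y 0.06 z 0.09 | t 32.62
y2.0 fx -0.6 fy -6.7 fz -0.5 | tcp x 1.08 y 0.50 z 58.97 | tq x -1.08 y -0.01 z 0.02 | t 32.92
y3.0 fx 0.1 fy -8.2 fz 1.0 | tcp x 1.08 y 0.55 z 59.03 | tq x -1.47 y -0.02 z 0.04 | t 33.23
y4.0 fx -1.2 fy -12.2 fz 1.2 | tcp x 1.07 y 0.62 z 59.12 | tq x -1.92 y 0.03 z 0.05 | t 33.54
```

View pics/w8.png

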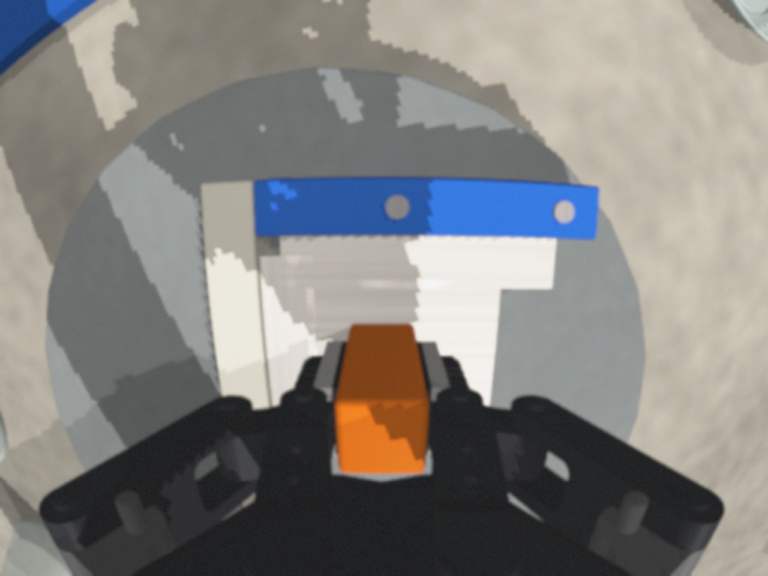

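Both edges meet the rails, but z has risen about 0.5 mm, so the square may be hovering. I'll ease off, set it down flat, then apply both pushes.

Run:
```python
from h import *
cmd(.0005,-.0005,.0588,rate=.02); manip.dwell(.1); rep('ease')
cmd(.0005,-.0005,.0575,rate=.02); manip.dwell(.15); rep('down')
z=.0578
sx,sy=.0010,.0005
for i in range(12):
    cmd(sx,sy,z,rate=.03); manip.dwell(.1); f=rep('x%.1f y%.1f'%(sx*1e3,sy*1e3))
    if f[0]<-12 and f[1]<-12: break
    if f[0]>-12: sx+=.0008
    if f[1]>-12: sy+=.0008
o=R.from_quat(manip.get_orientation()).as_matrix(); print('tool z',o[:,2], 'yaw',np.degrees(np.arctan2(o[1,0],o[0,0])))
print(sx,sy)
```

```text
ease fx -0.5 fy 0.7 fz -3.6 | tcp x 0.69 y 0.16 z 58.82 | tq x -0.00 y 0.00 z 0.01 | t 34.07
down fx -2.3 fy 1.0 fz 5.5 | tcp x 0.82 y 0.16 z 58.32 | tq x 0.05 y 0.34 z 0.08 | t 34.47
x1.0 y0.5 fx -2.2 fy -2.1 fz 5.5 | tcp x 0.79 y 0.17 z 58.36 | tq x -0.11 y 0.39 z 0.01 | t 34.82
x1.8 y1.3 fx -4.2 fy -3.6 fz 8.0 | tcp x 0.84 y 0.20 z 58.40 | tq x -0.36 y 0.51 z 0.04 | t 35.17
x2.6 y2.1 fx -6.1 fy -5.9 fz 10.0 | tcp x 0.88 y 0.26 z 58.47 | tq x -0.58 y 0.69 z -0.02 | t 35.52
x3.4 y2.9 fx -6.7 fy -7.0 fz 11.4 | tcp x 0.93 y 0.31 z 58.56 | tq x -0.87 y 0.93 z 0.03 | t 35.87
x4.2 y3.7 fx -7.0 fy -9.0 fz 13.0 | tcp x 1.09 y 0.49 z 58.63 | tq x -1.16 y 1.11 z 0.06 | t 36.22
x5.0 y4.5 fx -8.2 fy -9.3 fz 15.8 | tcp x 1.13 y 0.51 z 58.66 | tq x -1.42 y 1.30 z 0.10 | t 36.57
x5.8 y5.3 fx -10.7 fy -12.8 fz 17.7 | tcp x 1.10 y 0.56 z 58.68 | tq x -1.64 y 1.42 z 0.04 | t 36.92
x6.6 y5.3 fx -12.7 fy -13.0 fz 19.0 | tcp x 1.14 y 0.55 z 58.72 | tq x -1.64 y 1.54 z 0.05 | t 37.27
tool z [-0.01177272 -0.00430044 -0.99992145] yaw -109.66004420542383
0.006600000000000001 0.0053
```

The tool leans 0.7° under load, which lifts the square's rear edge, and the floor load is too high. I'll correct the tilt in closed loop and relieve z, keeping both pushes at about 11 N.

```bash
cat > fin.py <<'E'
from h import *
import json,sys
st=json.load(open('st.json'))
def cmd2():
    w=R.from_rotvec([st['w'][0],st['w'][1],0])
    manip.move_linear([*(TGT+st['sx']*X+st['sy']*Y),st['z']],rot=(w*R.from_quat(Q2)).as_quat(),rate=.03); manip.dwell(.1)
for i in range(int(sys.argv[1])):
    cmd2()
    f=rep('x%.1f y%.1f z%.1f'%(st['sx']*1e3,st['sy']*1e3,st['z']*1e3))
    o=R.from_quat(manip.get_orientation()).as_matrix(); tz=o[:,2]; print('   tilt deg X %.2f Y %.2f yaw %.2f'%(np.degrees(tz[:2]@X),np.degrees(tz[:2]@Y),np.degrees(np.arctan2(o[1,0],o[0,0]))))
    d=-tz[:2]*0.6; st['w']=[st['w'][0]+d[1],st['w'][1]-d[0]]
    st['sx']+=np.clip((f[0]+12)/5000,-.0006,.0006); st['sy']+=np.clip((f[1]+12)/5000,-.0006,.0006)
    st['z']+=np.clip((f[2]-3)/9000,-.0008,.0008)
json.dump(st,open('st.json','w'))
E
echo '{"sx":0.0066,"sy":0.0053,"z":0.0583,"w":[0,0]}'>st.json; python3 fin.py 8
```

```text
x6.6 y5.3 z58.3 fx -12.3 fy -11.7 fz 17.1 | tcp x 1.16 y 0.57 z 58.77 | tq x -1.62 y 1.55 z 0.03 | t 37.62
   tilt deg X -0.56 Y -0.46 yaw -109.66
x6.5 y5.4 z59.1 fx -10.6 fy -11.5 fz 10.7 | tcp x 1.21 y 0.53 z 58.61 | tq x -1.67 y 1.50 z 0.11 | t 37.97
   tilt deg X -0.24 Y -0.21 yaw -109.66
x6.8 y5.5 z59.9 fx -8.3 fy -10.6 fz 7.8 | tcp x 1.21 y 0.52 z 58.58 | tq x -1.72 y 1.42 z 0.06 | t 38.32
   tilt deg X -0.15 Y -0.11 yaw -109.66
x7.4 y5.7 z60.4 fx -10.3 fy -10.2 fz 5.3 | tcp x 1.24 y 0.52 z 58.62 | tq x -1.80 y 1.55 z 0.06 | t 38.67
   tilt deg X -0.13 Y -0.08 yaw -109.66
x7.7 y6.1 z60.7 fx -9.0 fy -10.4 fz 5.3 | tcp x 1.23 y 0.52 z 58.59 | tq x -1.93 y 1.51 z 0.04 | t 39.02
   tilt deg X -0.10 Y -0.07 yaw -109.65
x8.3 y6.4 z60.9 fx -9.7 fy -11.6 fz 5.6 | tcp x 1.24 y 0.54 z 58.60 | tq x -2.05 y 1.69 z -0.02 | t 39.37
   tilt deg X -0.11 Y -0.06 yaw -109.65
x8.8 y6.5 z61.2 fx -11.2 fy -11.5 fz 3.1 | tcp x 1.24 y 0.54 z 58.60 | tq x -2.05 y 1.75 z -0.00 | t 39.72
   tilt deg X -0.10 Y -0.04 yaw -109.66
x9.0 y6.6 z61.2 fx -9.7 fy -10.6 fz 6.2 | tcp x 1.23 y 0.54 z 58.58 | tq x -2.05 y 1.82 z -0.03 | t 40.07
   tilt deg X -0.06 Y -0.03 yaw -109.65
```

```bash
cat st.json
python3 - <<'E'
from h import *
import json
st=json.load(open('st.json')); F=dict(st)
def go(k,z):
    c0=(0.0010,0.0005)
    w=np.array(F['w'])*k
    manip.move_linear([*(TGT+(c0[0]+k*(F['sx']-c0[0]))*X+(c0[1]+k*(F['sy']-c0[1]))*Y),z],rot=(R.from_rotvec([*w,0])*R.from_quat(Q2)).as_quat(),rate=.03); manip.dwell(.12)
    rep('k%.2f z%.1f'%(k,z*1e3)); tz=R.from_quat(manip.get_orientation()).as_matrix()[:,2]; print('   tilt %.2f %.2f'%(np.degrees(tz[:2]@X),np.degrees(tz[:2]@Y)))
go(.3,.0590);go(.3,.0575)
for k in(.5,.7,.85,1.0): go(k,.0580+.0015*k)
go(1.0,.0600)
E
```

```text
{"sx": 0.00942694244573589, "sy": 0.0068611079852505955, "z": 0.06159904470169825, "w": [0.005322931647867182, -0.017986748229462265]}k0.30 z59.0 fx -4.1 fy -5.1 fz 3.5 | tcp x 1.10 y 0.42 z 58.35 | tq x -0.64 y 0.70 z 0.05 | t 40.58
   tilt -0.01 -0.02
k0.30 z57.5 fx -6.7 fy -5.4 fz 13.3 | tcp x 1.11 y 0.39 z 58.31 | tq x -0.79 y 1.09 z 0.06 | t 40.94
   tilt 0.02 -0.00
k0.50 z58.8 fx -7.4 fy -7.5 fz 10.5 | tcp x 1.11 y 0.42 z 58.35 | tq x -1.23 y 1.18 z 0.02 | t 41.31
   tilt -0.01 -0.02
k0.70 z59.1 fx -10.3 fy -10.0 fz 11.7 | tcp x 1.12 y 0.47 z 58.35 | tq x -1.56 y 1.64 z 0.02 | t 41.67
   tilt -0.02 -0.02
k0.85 z59.3 fx -12.4 fy -11.9 fz 12.4 | tcp x 1.12 y 0.46 z 58.33 | tq x -1.85 y 1.85 z -0.03 | t 42.04
   tilt -0.03 -0.02
k1.00 z59.5 fx -14.4 fy -13.6 fz 13.7 | tcp x 1.15 y 0.47 z 58.34 | tq x -2.11 y 2.14 z 0.02 | t 42.41
   tilt -0.03 -0.02
k1.00 z60.0 fx -13.5 fy -13.0 fz 11.4 | tcp x 1.13 y 0.45 z 58.35 | tq x -2.07 y 2.02 z 0.05 | t 42.77
   tilt -0.05 -0.03
```

Run:
```python
from h import *
import json
F=json.load(open('st.json'))
def go(k,z):
    c0=(0.0010,0.0005)
    w=np.array(F['w'])*k
    manip.move_linear([*(TGT+(c0[0]+k*(F['sx']-c0[0]))*X+(c0[1]+k*(F['sy']-c0[1]))*Y),z],rot=(R.from_rotvec([*w,0])*R.from_quat(Q2)).as_quat(),rate=.03); manip.dwell(.12)
    rep('k%.2f z%.1f'%(k,z*1e3)); tz=R.from_quat(manip.get_orientation()).as_matrix()[:,2]; print('   tilt %.2f %.2f'%(np.degrees(tz[:2]@X),np.degrees(tz[:2]@Y)))
go(1.0,.0606)
manip.dwell(.5);rep('hold')
im,d=save('wrist','w9'); cv2.imwrite('pics/w9c.png',cv2.resize(im[105:275,115:385,::-1],None,fx=2.9,fy=2.9,interpolation=cv2.INTER_CUBIC))
save('side','s9',crop=(140,130,290,265),scale=4)
```

```text
k1.00 z60.6 fx -12.9 fy -13.3 fz 8.5 | tcp x 1.14 y 0.47 z 58.39 | tq x -1.96 y 1.86 z 0.02 | t 43.14
   tilt -0.06 -0.03
hold fx -12.1 fy -12.9 fz 7.7 | tcp x 1.14 y 0.46 z 58.37 | tq x -2.01 y 1.86 z 0.08 | t 43.64
```

View pics/w9c.png

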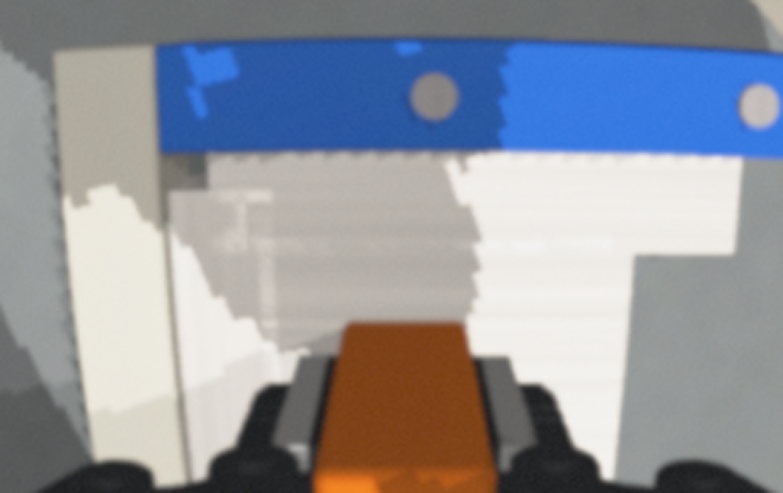

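View pics/s9.png

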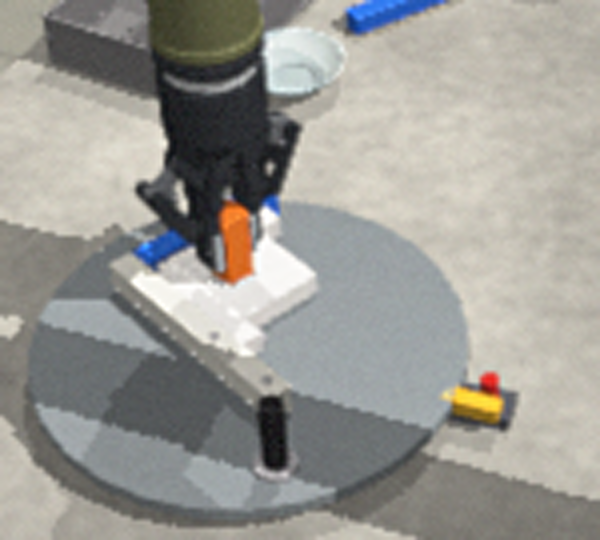

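Both outer edges look flush and the lug is at the stop. Friction against the blue rail could still be holding the square off the white one, so I'll relax x briefly, check that y does not advance, then restore the push.

Run:
```python
from h import *
import json
F=json.load(open('st.json'))
def go(kx,ky,z):
    wv=np.array([-F['w'][1],F['w'][0]]) # dz vector of tool axis
    v=kx*(wv@X)*X+ky*(wv@Y)*Y; w=[v[1],-v[0]]
    manip.move_linear([*(TGT+(.001+kx*(F['sx']-.001))*X+(.0005+ky*(F['sy']-.0005))*Y),z],rot=(R.from_rotvec([*w,0])*R.from_quat(Q2)).as_quat(),rate=.03); manip.dwell(.15)
    rep('kx%.2f ky%.2f z%.1f'%(kx,ky,z*1e3)); tz=R.from_quat(manip.get_orientation()).as_matrix()[:,2]; print('   tilt %.2f %.2f'%(np.degrees(tz[:2]@X),np.degrees(tz[:2]@Y)))
go(.25,1,.0600);go(.6,1,.0600);go(1,1,.0604)
go(1,.3,.0600);go(1,.6,.0600);go(.95,.95,.0602)
manip.dwell(1.0);rep('hold')
```

```text
kx0.25 ky1.00 z60.0 fx -1.1 fy -14.3 fz 1.9 | tcp x 1.05 y 0.59 z 58.49 | tq x -2.66 y 0.07 z -0.01 | t 44.25
   tilt -0.08 0.02
kx0.60 ky1.00 z60.0 fx -7.2 fy -14.3 fz 6.1 | tcp x 1.09 y 0.54 z 58.43 | tq x -2.42 y 0.97 z -0.01 | t 44.65
   tilt -0.06 -0.00
kx1.00 ky1.00 z60.4 fx -13.6 fy -13.4 fz 9.3 | tcp x 1.15 y 0.52 z 58.44 | tq x -2.13 y 1.94 z -0.05 | t 45.07
   tilt -0.05 -0.03
kx1.00 ky0.30 z60.0 fx -14.8 fy -2.6 fz 7.6 | tcp x 1.27 y 0.35 z 58.43 | tq x -0.07 y 2.33 z 0.06 | t 45.52
   tilt 0.00 -0.07
kx1.00 ky0.60 z60.0 fx -13.7 fy -7.2 fz 9.9 | tcp x 1.26 y 0.42 z 58.41 | tq x -1.00 y 2.27 z 0.04 | t 45.92
   tilt -0.02 -0.05
kx0.95 ky0.95 z60.2 fx -12.0 fy -13.3 fz 9.7 | tcp x 1.21 y 0.48 z 58.44 | tq x -1.99 y 2.00 z 0.02 | t 46.32
   tilt -0.05 -0.03
hold fx -12.7 fy -12.7 fz 10.2 | tcp x 1.20 y 0.47 z 58.42 | tq x -1.96 y 2.01 z 0.01 | t 47.32
```

Run:
```python
from h import *
save('side','s10',crop=(140,130,290,265),scale=4)
rep('final');print(manip.get_grip_width())
manip.close_job()
```

```text
final fx -12.1 fy -12.9 fz 9.7 | tcp x 1.18 y 0.48 z 58.42 | tq x -1.97 y 1.96 z -0.01 | t 47.37
0.02334092178899639
the job is handed in; nothing more can be done
```

View pics/s10.png

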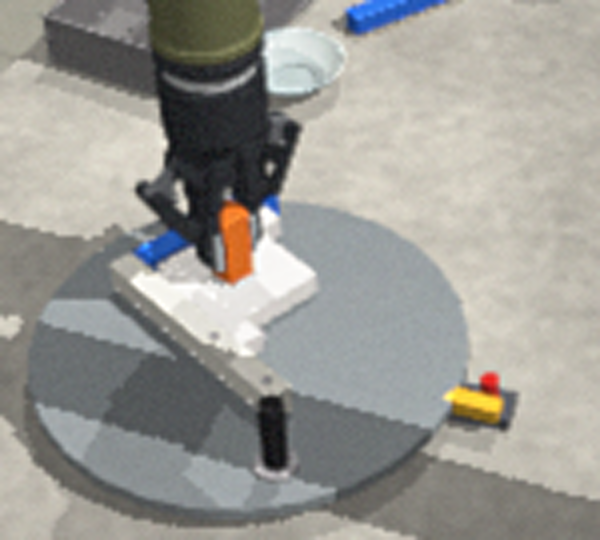

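I turned the turntable anticlockwise by its handle until the lug met the red stop. I then carried the aluminium square to the disc, pressed it into the inside corner, and handed the job in at 47.4 s while still gripping and pushing.

- **Turntable:** the last side picture shows the lug against the stop. The tangential force at the handle had risen to 12.7 N there.
- **Pushes on the rails:** the wrist read 12.1 N towards the blue rail and 12.9 N towards the white. Friction on the disc takes part of that, so the rails get roughly 10 N each, somewhat less if friction takes its full share. This is worked out, not measured directly.
- **Contact:** easing each push in turn moved the square by only about 0.1 mm, so both edges were really touching. The wrist picture shows both edges flush.
- **Flatness:** the tool's tilt was 0.05° or less, and its height was within 0.1 mm of its reading when the square first rested on the disc. On the first full press the tool leaned about 0.7° and the square rose slightly. I eased off, set the square down again and repeated the push with the tilt corrected.
- **Other objects:** no force reading suggested a knock, and none of the glassware, bottle, jar or spare rail looked moved in the pictures I took. I took no full-scene picture at the very end to confirm it.

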